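Find the tired spring clamp by pulling its test strip

ROBOT

A 6-joint arm with a two-finger parallel gripper is mounted at the origin on a cart in front of the work surface, level with it; the furniture and walls round the work are solid. World frame = base frame: x ahead of the robot, y to its left, z up, the work surface at z = 0. Lengths are in m, angles in rad, forces in N, time in s.
With the tool pointing down it reaches from about 0.375 to 0.9 m from the base axis. Payload 3.1 kg.
Tool frame: the origin (TCP) lies between the finger pads; the fingertips stand manip.finger_overhang ahead of it and the grasp point (between the pads) lies 5 mm behind it (manip.finger_overhang is the distance from the TCP to the fingertips, in m); z points along the fingers, y is the line along which they close (so a half turn about z gives the same grasp; the last joint's range is limited). The gripper opens to 85 mm and grips with 20 to 120 N. Pads are 22 mm wide; open, the fingers measure 114 mm over their backs; the gripper's body (76 mm by 85 mm) begins 54 mm behind the grasp point. The pads swing forward as they close: fully open they stand 13 mm farther back than shut.
Start: joints at [1.091, 0.527, 1.433, -0, 1.181, -0.178], TCP at [0.185, 0.597, 0.245] pointing down, gripper open.
Joint ranges: [-3.08, 3.08], [-0.75, 2.2], [0.22, 2.44], [-1.43, 4.57], [0, 2.65], [-2.85, 2.85]. Speed limits (rad/s): [2.79, 2.79, 3.14, 3.14, 3.14, 3.14].

INTERFACE

Orientations are given as a unit quaternion [x, y, z, w].
In Python, from station import manip gives the robot as it stands.
- The arm moves only by the tool drive_tool, never from a script. Its argument "plan" is a list of rows, each a list of 7 numbers: the shift along the tool's x, y, z in m, then the turn, a rotation vector about the tool's x, y, z in degrees, then the opening, from -1 (shut) to 1 (fully open). In form: [[x, y, z, wx, wy, wz, gripper], ...]. A call has 1 to 10 rows; each row shifts and turns the commanded pose from where the row before left it, along the tool's axes as they then stand; what a row does not reach is not made up. A row lasts 1/10 s, in which the tool goes at most 50 mm and 8.59 degrees, less where a joint would pass 70% of its speed; a pose out of reach is approached as far as the arm can. A call is refused whole if a number of a shift passes 0.05 or a number of a turn 8.59, either way. A call with a gripper value outside its range is refused whole. The fingers move at their own pace and stop on an object; "newtons" is the grip in N (left out, the last holds). Time passes only in rows, so rows that do not move let the fingers close. It gives the time, the measured TCP pose, the force, the opening and the grip force at its end, in the units of the state.
- manip.sense(): the state, without advancing time (a new reading comes with each control period).
- manip.snapshot(name): name is "scene" or "top"; returns a dict with "image" (420x560x3 uint8, red, green, blue), "z_map" (420x560 float32, m along the optical axis (not along the pixel's ray), 0 where there is no reading), "fov_y" (degrees; the focal length in pixels is half the picture's height over the tangent of half this angle, whatever the lens; pixels are square), "cx", "cy" (the principal point, pixels), "extrinsics" (4x4, takes a point from camera to world coordinates). Camera axes: x right, y up, looking along -z (the intrinsics and any distortion apply to the point x, -y, -z); pixel columns grow to the right and rows downward; lengths in m; the calibration is good to about 2 mm. A picture is of the moment at which its call begins.
- manip.sign_off(): hands the job in; it is judged then, once.
The state is a dict: "t": time; "q": joint angles; "qd": joint speeds; "tau": joint torques, N m; "tcp_pos": TCP position; "tool_rot": TCP orientation; "force": force on the tool from outside, world axes, zero at the start; "ft_torque": the same for the moment, N m; "finger_gap": opening from 0.0 (shut) to 1.0 (fully open); "gripper_force": force on a finger pad.
Only numpy, scipy, OpenCV 4.12 (cv2) and the standard library are available. Lean on these libraries where they do the work, as an engineer would, in place of code of your own. Each camera call takes 0.05 s, during which the arm holds its last target. There are 200 camera calls.

TASK

One of the three spring clamps on the checking board has gone weak: a sound clamp holds its test strip against a 10 N pull, straight out of the jaws, while the weak one lets it slide. Find it by pulling on the strips' wooden grips with care, without dragging a strip more than a few millimetres along the jaws of a sound clamp. Draw the weak clamp's strip right out while the clamp sits on its post and stand the strip in the empty slotted rest, lay the weak clamp flat in the wooden tray, and leave the sound clamps on their posts with their strips in their jaws and the things around undisturbed.

Things in the scene. Friction and masses are not known exactly. Their poses are not given: they have to be found in the camera images.
- board: plywood checking board, 200 x 310 x 12 mm, fixed flat on the bench; origin under its centre, x to the far side, y left, z up. Three steel posts (7 mm thick, 22 mm tall above its top) at x = 35, y = -112.5, -37.5, 37.5 mm carry a clamp each; at y = 112.5 mm is the empty rest for a strip: two dark wooden cheeks
- rest (a point): middle of the rest's slot, on its floor (the board's top, 12 mm above the bench). Slot 44 mm long along the board's x, 7 mm wide, open at both ends; cheeks 20 mm high, 27 mm over both. A blade stands in it on edge, sitting on the board, the grip (too thick to enter) outside on the robot's side
- clamp_1: one of 3 look-alike steel spring clamps (big clothes peg, 112 x 56 x 20 mm, 0.11 kg), on its side, springs differ unseen, posts change. Origin: eye's axis, underside; z up, jaw pads at x = -52 to -34, handles to x = 60. 10 mm eye hangs loose on a post, can turn, comes off upward (lift 25). At the eye (x = -12 to 12, z = 1 to 19) it is 26 mm wide in y: pinch it there from above; jaws stay put
- clamp_1_lever: the hinged lever of clamp_1 (on its -y side, turning on the eye's axis, which is its origin too); the spring presses its jaw pad on the strip, with over 13 N in a sound clamp, 3 to 6 N in the weak one
- strip_1: test strip on edge on the board, blade in clamp_1's jaws: 3 mm blade, 28 mm high, wooden grip 28 long, 12 thick, 28 high. Origin under the grip's middle; x along it to the clamp, z up. Blade to x = 76 mm, last 16 to 18 mm in the jaws; pull along -x. Pinch the grip across its thickness (y). Sound clamp: slips only above 14 N; weak: below 7 N. First 4 mm may be the eye's play
- strip_1_blade (a point): point under the middle of strip_1's blade, on its lower edge, 45 mm along x from its origin
- clamp_2: one of 3 look-alike steel spring clamps (big clothes peg, 112 x 56 x 20 mm, 0.11 kg), on its side, springs differ unseen, posts change. Origin: eye's axis, underside; z up, jaw pads at x = -52 to -34, handles to x = 60. 10 mm eye hangs loose on a post, can turn, comes off upward (lift 25). At the eye (x = -12 to 12, z = 1 to 19) it is 26 mm wide in y: pinch it there from above; jaws stay put
- clamp_2_lever: the hinged lever of clamp_2 (on its -y side, turning on the eye's axis, which is its origin too); the spring presses its jaw pad on the strip, with over 13 N in a sound clamp, 3 to 6 N in the weak one
- strip_2: test strip on edge on the board, blade in clamp_2's jaws: 3 mm blade, 28 mm high, wooden grip 28 long, 12 thick, 28 high. Origin under the grip's middle; x along it to the clamp, z up. Blade to x = 76 mm, last 16 to 18 mm in the jaws; pull along -x. Pinch the grip across its thickness (y). Sound clamp: slips only above 14 N; weak: below 7 N. First 4 mm may be the eye's play
- strip_2_blade (a point): point under the middle of strip_2's blade, on its lower edge, 45 mm along x from its origin
- clamp_3: one of 3 look-alike steel spring clamps (big clothes peg, 112 x 56 x 20 mm, 0.11 kg), on its side, springs differ unseen, posts change. Origin: eye's axis, underside; z up, jaw pads at x = -52 to -34, handles to x = 60. 10 mm eye hangs loose on a post, can turn, comes off upward (lift 25). At the eye (x = -12 to 12, z = 1 to 19) it is 26 mm wide in y: pinch it there from above; jaws stay put
- clamp_3_lever: the hinged lever of clamp_3 (on its -y side, turning on the eye's axis, which is its origin too); the spring presses its jaw pad on the strip, with over 13 N in a sound clamp, 3 to 6 N in the weak one
- strip_3: test strip on edge on the board, blade in clamp_3's jaws: 3 mm blade, 28 mm high, wooden grip 28 long, 12 thick, 28 high. Origin under the grip's middle; x along it to the clamp, z up. Blade to x = 76 mm, last 16 to 18 mm in the jaws; pull along -x. Pinch the grip across its thickness (y). Sound clamp: slips only above 14 N; weak: below 7 N. First 4 mm may be the eye's play
- strip_3_blade (a point): point under the middle of strip_3's blade, on its lower edge, 45 mm along x from its origin
- tray: open wooden tray for worn-out clamps, 170 (x) x 130 (y) x 32 mm high, walls and floor 4 mm, fixed; origin under its centre, z up
- eyelet_press: green cast-iron eyelet press with a lever and red ball, fixed beside the work to the left of the board, over 0.3 m tall: an obstacle; pass it on the robot's side. Origin under its base
- glue_jar: white glue jar with black lid, 88 mm across, 93 mm high; bystander, origin under its centre
- nail_tin: round tin of copper tacks, 96 mm across, 41 mm high; bystander, origin under its centre
- thread_spool_cream: upright spool of cream thread, 40 mm across, 55 mm high; bystander, origin under its centre
There are look-alikes about, which are no part of the job. What is shaped like the strip_1 but green is not meant.

How it is judged:
By the outcome, as a careful person would: the job done as asked, in the order asked, and still so for the second after the job is handed in, with the robot touching nothing.
It also fails if it takes over 72 s, if anything falls off the work surface, if the arm or the gripper's body presses on something with over 40 N, if the wrist force passes 120 N, or if a joint passes its speed limit or range.

## Working session

There is one attempt and no reset: what is moved stays moved. The work goes in short steps, Python scripts to look and compute and a tool call to move; the robot and the scene stay as the last step left them, time stands still between calls to the robot, and variables do not carry over. Pictures are saved under pics/ and viewed, at most 10 in all, crops included, and the job is handed in when it is done.

Besides the shell and the picture viewer there is one more tool, called after "Emit:" as name([rows], argument=value, ...), one row to a line, values as JSON. drive_tool: Moves the arm, as the interface text tells. Its arguments: {"type":"object","properties":{"plan":{"type":"array"},"newtons":{"type":"number"}},"required":["plan"]}

```bash
ls; mkdir -p pics; python3 - <<'E'
from station import manip
import cv2,numpy as np
s=manip.sense(); print({k:np.round(v,3) for k,v in s.items()}, manip.finger_overhang)
for n in ("scene","top"):
    d=manip.snapshot(n); cv2.imwrite(f"pics/{n}0.png",d["image"][:,:,::-1]); np.savez(f"{n}0.npz",**d)
    print(n,d["fov_y"],d["cx"],d["cy"],np.round(d["extrinsics"],3).tolist(),[k for k in d])
E
```

```text
pics
{'t': np.float64(0.0), 'q': array([ 1.092,  0.528,  1.434,  0.   ,  1.181, -0.178]), 'qd': array([ 0.001, -0.002,  0.   , -0.   ,  0.   , -0.002]), 'tau': array([ 1.0000e-03, -4.4235e+01, -1.7803e+01, -0.0000e+00,  8.0000e-03,
       -0.0000e+00]), 'tcp_pos': array([0.185, 0.596, 0.244]), 'tool_rot': array([ 0.15 ,  0.989, -0.001, -0.   ]), 'force': array([ 1.19 ,  0.306, -0.348]), 'ft_torque': array([-0.013,  0.032,  0.018]), 'gripper_force': np.float64(0.0), 'finger_gap': np.float64(1.001)} 0.014
scene 56.56342892032102 276.09761988035024 206.0598341278149 [[-0.903, 0.314, -0.294, 0.264], [-0.43, -0.679, 0.595, 0.363], [-0.013, 0.663, 0.748, 0.696], [0.0, 0.0, 0.0, 1.0]] ['image', 'z_map', 'fov_y', 'cx', 'cy', 'extrinsics']
top 51.98514345628493 273.11153785584173 209.63562191977434 [[-0.014, 0.999, -0.046, 0.474], [-1.0, -0.014, -0.016, -0.139], [-0.016, 0.046, 0.999, 1.004], [0.0, 0.0, 0.0, 1.0]] ['image', 'z_map', 'fov_y', 'cx', 'cy', 'extrinsics']
```

View pics/top0.png

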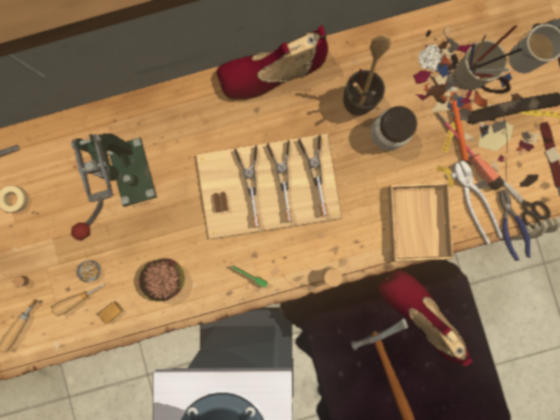

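View pics/scene0.png

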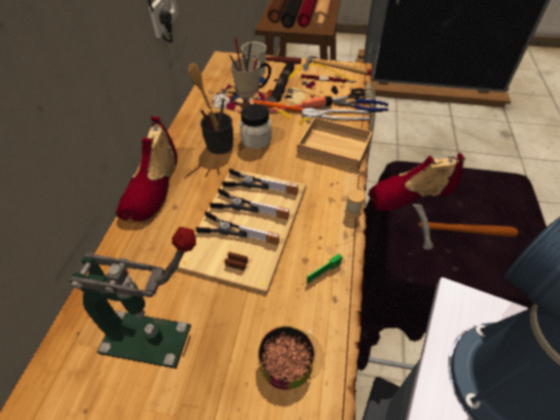

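The top view shows the board at about (268,186), with the rest at (220,202), the clamps' eyes at (248,170), (282,167) and (316,164), the grips at (254,218), (288,214) and (323,209), the tray at (420,222), the press at (115,170), the jar at (396,127), the tin at (161,280), the cream spool at (332,277) and the green decoy at (250,275). The scene view confirms this layout.

```bash
cat > h.py <<'E'
import numpy as np,cv2
class Cam:
    def __init__(s,d):
        s.img=np.array(d["image"]);s.z=np.array(d["z_map"]);s.E=np.array(d["extrinsics"])
        s.f=s.img.shape[0]/2/np.tan(np.radians(float(d["fov_y"]))/2);s.cx=float(d["cx"]);s.cy=float(d["cy"])
    def ray(s,u,v):
        u=np.asarray(u,float);v=np.asarray(v,float)
        return np.stack([(u-s.cx)/s.f,-(v-s.cy)/s.f,-np.ones_like(u)],-1)
    def plane(s,u,v,h):
        r=s.ray(u,v)@s.E[:3,:3].T;o=s.E[:3,3]
        return o+r*((h-o[2])/r[...,2])[...,None]
    def cloud(s):
        v,u=np.mgrid[:420,:560]
        return (s.ray(u,v)*s.z[...,None])@s.E[:3,:3].T+s.E[:3,3]
    def proj(s,P):
        c=(np.atleast_2d(P)-s.E[:3,3])@s.E[:3,:3]
        return np.stack([s.cx-s.f*c[:,0]/c[:,2],s.cy+s.f*c[:,1]/c[:,2]],-1)
E
python3 - <<'E'
from h import *
for n in ("top","scene"):
    c=Cam(np.load(n+"0.npz"));P=c.cloud();hsv=cv2.cvtColor(c.img,cv2.COLOR_RGB2HSV)
    print(n,"z table",np.round(np.median(P[...,2][(np.abs(P[...,2])<.03)]),4))
    if n=="top":
        roi=np.zeros((420,560),bool);roi[130:245,190:345]=1
        b=roi&(P[...,2]>.007)
        ys,xs=np.nonzero(b);r=cv2.minAreaRect(np.stack([P[...,0][b],P[...,1][b]],-1).astype(np.float32));print("board",r)
        for nm,(u0,v0,u1,v1),h in (("tray",(380,175,460,268),.02),("jar",(365,95,425,155),.03),("tin",(130,250,190,305),.015),("spool",(315,260,348,295),.02),("press",(60,120,165,245),.02)):
            m=np.zeros((420,560),bool);m[v0:v1,u0:u1]=1;m&=P[...,2]>h
            q=P[m];print(nm,np.round(cv2.minAreaRect(q[:,:2].astype(np.float32))[0],4),cv2.minAreaRect(q[:,:2].astype(np.float32))[1:],q.min(0).round(3),q.max(0).round(3))
    cv2.imwrite(f"pics/{n}_crop.png",cv2.resize(c.img[125:245,185:345] if n=="top" else c.img[160:300,170:320],None,fx=4.9 if n=="top" else 4.2,fy=4.9 if n=="top" else 4.2,interpolation=cv2.INTER_CUBIC)[:,:,::-1])
E
```

```text
top z table 0.0022
board ((0.5785237550735474, -0.10772496461868286), (0.25170114636421204, 0.34186241030693054), 0.8203575611114502)
tray [ 0.4931 -0.3378] ((0.18668824434280396, 0.3979004919528961), 1.7102992534637451) [ 0.402 -0.534  0.02 ] [ 0.592 -0.139  1.004]
jar [ 0.594  -0.2985] ((0.1358746588230133, 0.3747672140598297), 56.91079330444336) [ 0.474 -0.434  0.03 ] [ 0.775 -0.139  1.004]
tin [0.3915 0.014 ] ((0.09481003880500793, 0.3351902365684509), 12.506474494934082) [ 0.319 -0.139  0.015] [0.474 0.177 1.004]
spool [ 0.4077 -0.1989] ((0.17401447892189026, 0.03872276842594147), 54.4527702331543) [ 0.349 -0.273  0.02 ] [ 0.474 -0.139  1.004]
press [0.5175 0.0901] ((0.4299124479293823, 0.18220852315425873), 56.30424118041992) [ 0.462 -0.139  0.02 ] [0.69  0.254 1.004]
scene z table -0.0002
```

View pics/top_crop.png

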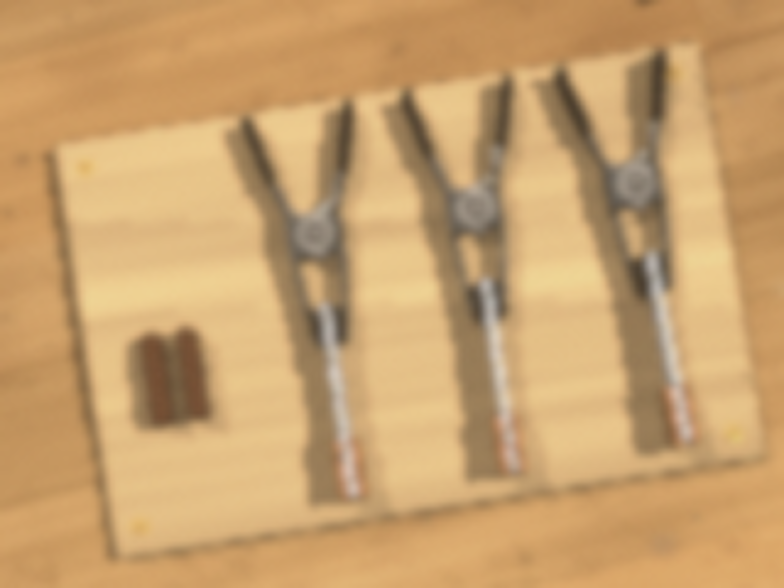

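View pics/scene_crop.png

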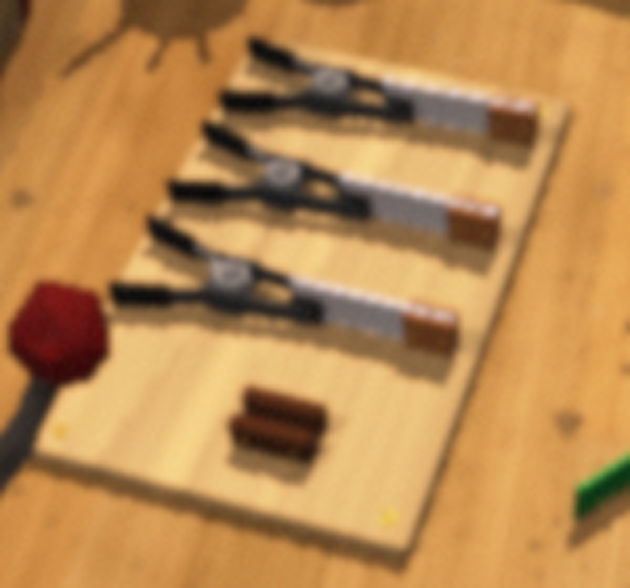

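The crop shows the board's corners at crop pixels (52,150), (698,42), (762,455) and (115,555). Eyes are at (314,233), (475,207) and (634,183), grip tops at (351,472), (511,448) and (681,416), and the rest slot at about (174,376).

```bash
python3 - <<'E'
from h import *
t=Cam(np.load("top0.npz"));s=Cam(np.load("scene0.npz"))
def T(p,h): p=np.array(p,float);return t.plane((p[:,0]+.5)/4.9-.5+185,(p[:,1]+.5)/4.9-.5+125,h)
def S(p,h): p=np.array(p,float);return s.plane((p[:,0]+.5)/4.2-.5+170,(p[:,1]+.5)/4.2-.5+160,h)
C=T([(55,150),(698,42),(764,455),(115,555)],.012);print("corners",C.round(4),C.mean(0).round(4))
print("sides",[round(float(np.linalg.norm(C[i]-C[(i+1)%4])),4) for i in range(4)])
e=C[0]+C[1]-C[2]-C[3];e2=C[0]+C[3]-C[1]-C[2]
print("yaw",np.degrees(np.arctan2(e[1],e[0])),np.degrees(np.arctan2(-e2[0],e2[1])))
print("eyes T",T([(314,233),(475,207),(634,183)],.033).round(4),"S",S([(232,270),(282,170),(331,80)],.033).round(4))
print("grips T",T([(351,472),(511,448),(681,416)],.040).round(4),)
# scene grip top ends: along top edge
print("grips S near/far",S([(456,316),(408,306)],.04).round(4),S([(497,209),(450,201)],.04).round(4),S([(535,106),(489,97)],.04).round(4))
print("blade far T",T([(328,310),(487,286),(652,260)],.040).round(4))
print("rest T",T([(174,374)],.032).round(4),"S",S([(281,415)],.032).round(4))
for c,n in((t,"T"),(s,"S")):
    P=c.cloud();ok=c.z>.05
    for nm,b in (("tray",(.38,.6,-.58,-.36)),("jar",(.58,.72,-.45,-.3)),("tin",(.3,.46,.05,.25)),("spool",(.3,.42,-.3,-.2)),("press",(.4,.8,.1,.4))):
        m=ok&(P[...,0]>b[0])&(P[...,0]<b[1])&(P[...,1]>b[2])&(P[...,1]<b[3])&(P[...,2]>.014)&(P[...,2]<.4)
        q=P[m]
        if len(q)>5: r=cv2.minAreaRect(q[:,:2].astype(np.float32));print(n,nm,np.round(r[0],4),np.round(r[1],3),round(r[2],1),q.max(0).round(3),q.min(0).round(3))
E
```

```text
corners [[ 0.6492  0.0543  0.012 ]
 [ 0.6957 -0.2513  0.012 ]
 [ 0.4997 -0.2784  0.012 ]
 [ 0.4569  0.027   0.012 ]] [ 0.5753 -0.1121  0.012 ]
sides [0.3092, 0.1979, 0.3084, 0.1942]
yaw 7.979095497652331 8.312415599279825
eyes T [[ 0.6048 -0.0698  0.033 ]
 [ 0.6157 -0.1445  0.033 ]
 [ 0.6257 -0.2181  0.033 ]] S [[ 0.6035 -0.0701  0.033 ]
 [ 0.6144 -0.1426  0.033 ]
 [ 0.6231 -0.216   0.033 ]]
grips T [[ 0.4938 -0.086   0.04  ]
 [ 0.5037 -0.1593  0.04  ]
 [ 0.5173 -0.2371  0.04  ]]
grips S near/far [[ 0.4826 -0.0871  0.04  ]
 [ 0.5073 -0.0827  0.04  ]] [[ 0.4932 -0.1606  0.04  ]
 [ 0.5183 -0.1553  0.04  ]] [[ 0.5054 -0.2394  0.04  ]
 [ 0.5318 -0.2351  0.04  ]]
blade far T [[ 0.5682 -0.0764  0.04  ]
 [ 0.5782 -0.1494  0.04  ]
 [ 0.589  -0.2252  0.04  ]]
rest T [[ 0.5404 -0.0042  0.032 ]] S [[ 0.5365 -0.0026  0.032 ]]
T tray [ 0.5014 -0.4863] [0.195 0.191] 1.6 [ 0.6   -0.389  0.038] [ 0.402 -0.58   0.014]
T jar [ 0.6868 -0.3929] [0.066 0.082] 0.2 [ 0.72  -0.352  0.1  ] [ 0.654 -0.434  0.015]
T tin [0.3591 0.1699] [0.095 0.174] 9.4 [0.413 0.249 0.046] [0.3   0.082 0.014]
T spool [ 0.3689 -0.2534] [0.038 0.039] 67.0 [ 0.388 -0.234  0.06 ] [ 0.349 -0.273  0.014]
T press [0.595  0.2509] [0.44  0.215] 11.8 [0.8  0.4  0.36] [0.401 0.101 0.014]
S tray [ 0.4997 -0.4822] [0.196 0.192] 1.9 [ 0.6   -0.384  0.035] [ 0.399 -0.575  0.014]
S jar [ 0.6855 -0.3892] [0.081 0.069] 89.0 [ 0.72  -0.349  0.094] [ 0.651 -0.43   0.014]
S tin [0.3641 0.1327] [0.094 0.095] 65.9 [0.411 0.18  0.043] [0.317 0.085 0.014]
S spool [ 0.3672 -0.2506] [0.04  0.039] 85.3 [ 0.386 -0.231  0.057] [ 0.347 -0.271  0.014]
S press [0.6099 0.2095] [0.469 0.112] 27.7 [0.8   0.367 0.357] [0.4   0.104 0.014]
```

```bash
python3 - <<'E'
from h import *
t=Cam(np.load("top0.npz"));s=Cam(np.load("scene0.npz"))
for c,n in((t,"T"),(s,"S")):
    P=c.cloud();ok=c.z>.05
    hsv=cv2.cvtColor(c.img,cv2.COLOR_RGB2HSV)
    m=ok&(P[...,0]>.3)&(P[...,0]<.85)&(P[...,1]>.09)&(P[...,1]<.45)&(P[...,2]>.06)&(P[...,2]<.45)
    q=P[m];r=np.hypot(q[:,0],q[:,1]);i=r.argmin();print(n,"press",len(q),"rmin",r[i].round(3),q[i].round(3),q.min(0).round(3),q.max(0).round(3))
    m=ok&(P[...,0]>.35)&(P[...,0]<.65)&(P[...,1]>-.56)&(P[...,1]<-.37)&(P[...,2]>.022)&(P[...,2]<.045)
    k=np.zeros(m.shape,np.uint8);k[m]=1;nn,L,st,_=cv2.connectedComponentsWithStats(k);j=1+st[1:,4].argmax()
    q=P[L==j];rr=cv2.minAreaRect(q[:,:2].astype(np.float32));print(n,"tray",np.round(rr[0],3),np.round(rr[1],3),rr[2])
    red=ok&((hsv[...,0]<8)|(hsv[...,0]>172))&(hsv[...,1]>150)&(P[...,1]>.1)&(P[...,0]<.7)&(P[...,2]>.06)
    q=P[red]; 
    if len(q):print("ball",len(q),np.median(q,0).round(3),q.min(0).round(3),q.max(0).round(3))
E
```

```text
T press 8849 rmin 0.491 [0.462 0.166 0.345] [0.462 0.144 0.06 ] [0.85 0.45 0.36]
T tray [ 0.488 -0.457] [0.17  0.132] 1.6178566217422485
ball 210 [0.476 0.164 0.353] [0.464 0.155 0.344] [0.487 0.179 0.36 ]
S press 10010 rmin 0.49 [0.46  0.17  0.343] [0.46  0.143 0.06 ] [0.85  0.328 0.357]
S tray [ 0.486 -0.454] [0.172 0.135] 2.089393138885498
ball 406 [0.471 0.175 0.35 ] [0.461 0.161 0.334] [0.487 0.183 0.357]
```

```bash
cat >> h.py <<'E'
from scipy.spatial.transform import Rotation as Ro
def rows(wps,p=None,yaw=None):
    """wps: (x,y,z,yaw_deg of tool y,nrows,grip); prints tool-frame rows from the measured pose (tool down)"""
    if p is None:
        from station import manip
        s=manip.sense();p=np.array(s["tcp_pos"]);y=Ro.from_quat(s["tool_rot"]).as_matrix()
        yaw=np.degrees(np.arctan2(y[1,1],y[0,1]));print("now",p.round(4),round(yaw,2),"tilt",y[:,2].round(3))
    for x,yy,z,a,n,g in wps:
        d=(np.array([x,yy,z])-p)/n;da=(a-yaw)/n
        for _ in range(n):
            b=np.radians(yaw);ex=np.array([-np.sin(b),np.cos(b)]);ey=np.array([np.cos(b),np.sin(b)])
            print([round(float(v),4) for v in (d[:2]@ex,d[:2]@ey,-d[2])]+[0,0,round(-da,2),g]);yaw+=da
        p=np.array([x,yy,z]);print("->",p)
E
python3 - <<'E'
from h import *
rows([(.133,.409,.245,98,5,0),(.29,.29,.245,98,5,0),(.381,.10,.245,98,5,0),(.42,-.05,.2,98,4,0),(.4945,-.0855,.09,98,3,0)])
E
```

```text
now [0.1849 0.5964 0.2444] 72.76 tilt [-0.001 -0.002 -1.   ]
[-0.0012, -0.0389, -0.0001, 0, 0, np.float64(-5.05), 0]
[0.0022, -0.0388, -0.0001, 0, 0, np.float64(-5.05), 0]
[0.0056, -0.0385, -0.0001, 0, 0, np.float64(-5.05), 0]
[0.009, -0.0378, -0.0001, 0, 0, np.float64(-5.05), 0]
[0.0123, -0.0369, -0.0001, 0, 0, np.float64(-5.05), 0]
-> [0.133 0.409 0.245]
[-0.0278, -0.0279, -0.0, 0, 0, np.float64(0.0), 0]
[-0.0278, -0.0279, -0.0, 0, 0, np.float64(0.0), 0]
[-0.0278, -0.0279, -0.0, 0, 0, np.float64(0.0), 0]
[-0.0278, -0.0279, -0.0, 0, 0, np.float64(0.0), 0]
[-0.0278, -0.0279, -0.0, 0, 0, np.float64(0.0), 0]
-> [0.29  0.29  0.245]
[-0.0127, -0.0402, -0.0, 0, 0, np.float64(0.0), 0]
[-0.0127, -0.0402, -0.0, 0, 0, np.float64(0.0), 0]
[-0.0127, -0.0402, -0.0, 0, 0, np.float64(0.0), 0]
[-0.0127, -0.0402, -0.0, 0, 0, np.float64(0.0), 0]
[-0.0127, -0.0402, -0.0, 0, 0, np.float64(0.0), 0]
-> [0.381 0.1   0.245]
[-0.0044, -0.0385, 0.0112, 0, 0, np.float64(0.0), 0]
[-0.0044, -0.0385, 0.0112, 0, 0, np.float64(0.0), 0]
[-0.0044, -0.0385, 0.0112, 0, 0, np.float64(0.0), 0]
[-0.0044, -0.0385, 0.0112, 0, 0, np.float64(0.0), 0]
-> [ 0.42 -0.05  0.2 ]
[-0.0229, -0.0152, 0.0367, 0, 0, np.float64(0.0), 0]
[-0.0229, -0.0152, 0.0367, 0, 0, np.float64(0.0), 0]
[-0.0229, -0.0152, 0.0367, 0, 0, np.float64(0.0), 0]
-> [ 0.4945 -0.0855  0.09  ]
```

Emit:
drive_tool([
  [-0.001, -0.039, 0, 0, 0, -5, 0],
  [0.002, -0.039, 0, 0, 0, -5, 0],
  [0.006, -0.0385, 0, 0, 0, -5, 0],
  [0.009, -0.038, 0, 0, 0, -5, 0],
  [0.012, -0.037, 0, 0, 0, -5.2, 0],
  [-0.028, -0.028, 0, 0, 0, 0, 0],
  [-0.028, -0.028, 0, 0, 0, 0, 0],
  [-0.028, -0.028, 0, 0, 0, 0, 0],
  [-0.028, -0.028, 0, 0, 0, 0, 0],
  [-0.028, -0.028, 0, 0, 0, 0, 0],
], newtons=30)

```text
t: 1.1
tcp_pos: [0.2917, 0.2887, 0.2453]
tool_rot: [-0.07, 0.998, 0.0, -0.0]
force: [0.2, 0.4, -0.4]
finger_gap: 0.501
gripper_force: 0.0
```

Emit:
drive_tool([
  [-0.0127, -0.04, 0, 0, 0, 0, 0],
  [-0.0127, -0.04, 0, 0, 0, 0, 0],
  [-0.0127, -0.04, 0, 0, 0, 0, 0],
  [-0.0127, -0.04, 0, 0, 0, 0, 0],
  [-0.0127, -0.04, 0, 0, 0, 0, 0],
  [-0.0044, -0.0385, 0.011, 0, 0, 0, 0],
  [-0.0044, -0.0385, 0.011, 0, 0, 0, 0],
  [-0.0044, -0.0385, 0.011, 0, 0, 0, 0],
  [-0.0044, -0.0385, 0.011, 0, 0, 0, 0],
  [0, 0, 0, 0, 0, 0, 0],
])

```text
t: 2.1
tcp_pos: [0.422, -0.0536, 0.2003]
tool_rot: [-0.067, 0.998, -0.001, 0.0]
force: [0.4, 0.2, 0.2]
finger_gap: 0.5
gripper_force: 0.0
```

```bash
python3 - <<'E'
from h import *
rows([(.4945,-.0855,.09,98,3,0),(.4945,-.0855,.031,98,4,0)])
E
```

```text
now [ 0.422  -0.0536  0.2003] 97.65 tilt [ 0.001 -0.001 -1.   ]
[-0.0225, -0.0137, 0.0368, 0, 0, np.float64(-0.12), 0]
[-0.0225, -0.0138, 0.0368, 0, 0, np.float64(-0.12), 0]
[-0.0225, -0.0138, 0.0368, 0, 0, np.float64(-0.12), 0]
-> [ 0.4945 -0.0855  0.09  ]
[0.0, 0.0, 0.0147, 0, 0, np.float64(-0.0), 0]
[0.0, 0.0, 0.0147, 0, 0, np.float64(-0.0), 0]
[0.0, 0.0, 0.0147, 0, 0, np.float64(-0.0), 0]
[0.0, 0.0, 0.0147, 0, 0, np.float64(-0.0), 0]
-> [ 0.4945 -0.0855  0.031 ]
```

Emit:
drive_tool([
  [-0.0225, -0.0138, 0.037, 0, 0, -0.12, 0],
  [-0.0225, -0.0138, 0.037, 0, 0, -0.12, 0],
  [-0.0225, -0.0138, 0.037, 0, 0, -0.12, 0],
  [0, 0, 0.015, 0, 0, 0, 0],
  [0, 0, 0.015, 0, 0, 0, 0],
  [0, 0, 0.015, 0, 0, 0, 0],
  [0, 0, 0.014, 0, 0, 0, 0],
  [0, 0, 0, 0, 0, 0, 0],
], newtons=40)

```text
t: 2.9
tcp_pos: [0.4916, -0.0797, 0.0299]
tool_rot: [-0.073, 0.997, 0.001, -0.002]
force: [0.5, 0.1, -0.2]
finger_gap: 0.5
gripper_force: 0.0
```

Emit:
drive_tool([
  [0, 0, 0, 0, 0, 0, -1],
  [0, 0, 0, 0, 0, 0, -1],
  [0, 0, 0, 0, 0, 0, -1],
  [0, 0, 0, 0, 0, 0, -1],
  [0, 0, 0, 0, 0, 0, -1],
  [0, 0, 0, 0, 0, 0, -1],
])

```text
t: 3.5
tcp_pos: [0.4935, -0.0813, 0.0321]
tool_rot: [-0.072, 0.997, -0.0, 0.001]
force: [-1.0, -1.7, 6.0]
finger_gap: 0.131
gripper_force: 39.2
```

Emit:
drive_tool([
  [0, 0, -0.001, 0, 0, 0, -1],
  [0, 0, 0, 0, 0, 0, -1],
  [0, 0, 0, 0, 0, 0, -1],
])

```text
t: 3.8
tcp_pos: [0.4934, -0.0813, 0.0323]
tool_rot: [-0.072, 0.997, -0.0, 0.001]
force: [0.6, -2.6, -0.5]
finger_gap: 0.13
gripper_force: 38.9
```

Emit:
drive_tool([
  [0.001, 0, 0, 0, 0, 0, -1],
  [0.001, 0, 0, 0, 0, 0, -1],
  [0, 0, 0, 0, 0, 0, -1],
])

```text
t: 4.1
tcp_pos: [0.4926, -0.0818, 0.0325]
tool_rot: [-0.072, 0.997, -0.001, 0.002]
force: [5.0, -1.3, -0.9]
finger_gap: 0.133
gripper_force: 38.5
```

Emit:
drive_tool([
  [0.001, 0, 0, 0, 0, 0, -1],
  [0, 0, 0, 0, 0, 0, -1],
  [0, 0, 0, 0, 0, 0, -1],
])

```text
t: 4.4
tcp_pos: [0.4923, -0.0821, 0.0326]
tool_rot: [-0.072, 0.997, -0.001, 0.002]
force: [6.2, -1.1, -1.0]
finger_gap: 0.134
gripper_force: 38.6
```

Emit:
drive_tool([
  [0.001, 0, 0, 0, 0, 0, -1],
  [0, 0, 0, 0, 0, 0, -1],
  [0, 0, 0, 0, 0, 0, -1],
])

```text
t: 4.7
tcp_pos: [0.4918, -0.0825, 0.0327]
tool_rot: [-0.072, 0.997, -0.001, 0.003]
force: [5.4, -1.8, -2.4]
finger_gap: 0.135
gripper_force: 38.8
```

Emit:
drive_tool([
  [0.001, 0, 0, 0, 0, 0, -1],
  [0.001, 0, 0, 0, 0, 0, -1],
  [0, 0, 0, 0, 0, 0, -1],
  [0, 0, 0, 0, 0, 0, -1],
])

```text
t: 5.1
tcp_pos: [0.4914, -0.0834, 0.0329]
tool_rot: [-0.072, 0.997, -0.002, 0.005]
force: [8.0, -1.5, -2.5]
finger_gap: 0.132
gripper_force: 38.8
```

Emit:
drive_tool([
  [0.001, 0, 0, 0, 0, 0, -1],
  [0.001, 0, 0, 0, 0, 0, -1],
  [0, 0, 0, 0, 0, 0, -1],
  [0, 0, 0, 0, 0, 0, -1],
])

```text
t: 5.5
tcp_pos: [0.4911, -0.084, 0.0331]
tool_rot: [-0.072, 0.997, -0.003, 0.006]
force: [11.8, -0.3, -3.2]
finger_gap: 0.129
gripper_force: 38.8
```

Clamp at left holds at over 11 N: it is sound. I will relax, release, and go to the next one.

Emit:
drive_tool([
  [-0.003, 0, 0, 0, 0, 0, -1],
  [-0.002, 0, 0, 0, 0, 0, -1],
  [0, 0, 0, 0, 0, 0, -1],
  [0, 0, 0, 0, 0, 0, 0],
  [0, 0, 0, 0, 0, 0, 0],
  [0, 0, 0, 0, 0, 0, 0],
  [0, 0, -0.03, 0, 0, 0, 0],
  [0, 0, -0.04, 0, 0, 0, 0],
  [0, 0, 0, 0, 0, 0, 0],
])

```text
t: 6.4
tcp_pos: [0.4914, -0.0817, 0.1056]
tool_rot: [-0.073, 0.997, -0.001, 0.003]
force: [0.3, 0.4, -0.2]
finger_gap: 0.499
gripper_force: 0.0
```

```bash
python3 - <<'E'
from h import *
from station import manip
print(manip.sense()["force"])
rows([(.5045,-.158,.1,97.5,2,0),(.5045,-.158,.033,97.5,4,0)])
E
```

```text
[ 0.29069193  0.41669834 -0.22722854]
now [ 0.4914 -0.0817  0.1056] 98.38 tilt [ 0.005 -0.002 -1.   ]
[-0.0009, -0.0387, 0.0028, 0, 0, np.float64(0.44), 0]
[-0.0012, -0.0387, 0.0028, 0, 0, np.float64(0.44), 0]
-> [ 0.5045 -0.158   0.1   ]
[0.0, 0.0, 0.0168, 0, 0, np.float64(-0.0), 0]
[0.0, 0.0, 0.0168, 0, 0, np.float64(-0.0), 0]
[0.0, 0.0, 0.0168, 0, 0, np.float64(-0.0), 0]
[0.0, 0.0, 0.0168, 0, 0, np.float64(-0.0), 0]
-> [ 0.5045 -0.158   0.033 ]
```

Emit:
drive_tool([
  [-0.001, -0.0385, 0.003, 0, 0, 0.4, 0],
  [-0.001, -0.0385, 0.003, 0, 0, 0.4, 0],
  [0, 0, 0.017, 0, 0, 0, 0],
  [0, 0, 0.017, 0, 0, 0, 0],
  [0, 0, 0.017, 0, 0, 0, 0],
  [0, 0, 0.015, 0, 0, 0, 0],
  [0, 0, 0, 0, 0, 0, 0],
  [0, 0, 0, 0, 0, 0, 0],
])

```text
t: 7.2
tcp_pos: [0.5019, -0.1568, 0.0297]
tool_rot: [-0.066, 0.998, 0.001, -0.001]
force: [-0.8, -0.0, 0.3]
finger_gap: 0.498
gripper_force: 0.0
```

Emit:
drive_tool([
  [0, 0, 0, 0, 0, 0, -1],
  [0, 0, 0, 0, 0, 0, -1],
  [0, 0, 0, 0, 0, 0, -1],
  [0, 0, 0, 0, 0, 0, -1],
  [0, 0, 0, 0, 0, 0, -1],
  [0, 0, -0.001, 0, 0, 0, -1],
  [0, 0, 0, 0, 0, 0, -1],
])

```text
t: 7.9
tcp_pos: [0.5027, -0.1573, 0.0313]
tool_rot: [-0.066, 0.998, 0.0, -0.0]
force: [-0.3, -0.1, -0.4]
finger_gap: 0.13
gripper_force: 39.3
```

Emit:
drive_tool([
  [0.001, 0, 0, 0, 0, 0, -1],
  [0.001, 0, 0, 0, 0, 0, -1],
  [0, 0, 0, 0, 0, 0, -1],
])

```text
t: 8.2
tcp_pos: [0.5014, -0.1579, 0.0313]
tool_rot: [-0.065, 0.998, -0.0, 0.001]
force: [2.1, 0.6, -0.1]
finger_gap: 0.132
gripper_force: 39.3
```

Emit:
drive_tool([
  [0.001, 0, 0, 0, 0, 0, -1],
  [0.001, 0, 0, 0, 0, 0, -1],
  [0, 0, 0, 0, 0, 0, -1],
])

```text
t: 8.5
tcp_pos: [0.5013, -0.1586, 0.0315]
tool_rot: [-0.066, 0.998, -0.001, 0.003]
force: [6.8, 2.0, -3.4]
finger_gap: 0.137
gripper_force: 39.0
```

Emit:
drive_tool([
  [0.001, 0, 0, 0, 0, 0, -1],
  [0.001, 0, 0, 0, 0, 0, -1],
  [0, 0, 0, 0, 0, 0, -1],
  [0, 0, 0, 0, 0, 0, -1],
])

```text
t: 8.9
tcp_pos: [0.5011, -0.1591, 0.0318]
tool_rot: [-0.066, 0.998, -0.002, 0.004]
force: [10.3, 4.4, -2.4]
finger_gap: 0.132
gripper_force: 39.1
```

Emit:
drive_tool([
  [0.001, 0, 0, 0, 0, 0, -1],
  [0, 0, 0, 0, 0, 0, -1],
  [0, 0, 0, 0, 0, 0, -1],
])

```text
t: 9.2
tcp_pos: [0.5009, -0.1594, 0.0319]
tool_rot: [-0.066, 0.998, -0.002, 0.005]
force: [12.4, 3.9, -3.7]
finger_gap: 0.134
gripper_force: 39.1
```

The middle clamp holds over 12 N, so it is sound too. I release it and go to the right one.

Emit:
drive_tool([
  [-0.003, 0, 0, 0, 0, 0, -1],
  [-0.002, 0, 0, 0, 0, 0, -1],
  [0, 0, 0, 0, 0, 0, -1],
  [0, 0, 0, 0, 0, 0, 0],
  [0, 0, 0, 0, 0, 0, 0],
  [0, 0, 0, 0, 0, 0, 0],
  [0, 0, -0.03, 0, 0, 0, 0],
  [0, 0, -0.04, 0, 0, 0, 0],
  [0, 0, 0, 0, 0, 0, 0],
])

```text
t: 10.1
tcp_pos: [0.503, -0.1589, 0.105]
tool_rot: [-0.066, 0.998, -0.002, 0.003]
force: [-0.1, -0.6, 0.8]
finger_gap: 0.496
gripper_force: 0.0
```

```bash
python3 - <<'E'
from h import *
rows([(.517,-.236,.1,99.5,2,0),(.517,-.236,.032,99.5,4,0)])
E
```

```text
now [ 0.503  -0.1589  0.105 ] 97.53 tilt [ 0.007 -0.004 -1.   ]
[-0.0019, -0.0391, 0.0025, 0, 0, np.float64(-0.98), 0]
[-0.0012, -0.0392, 0.0025, 0, 0, np.float64(-0.98), 0]
-> [ 0.517 -0.236  0.1  ]
[0.0, 0.0, 0.017, 0, 0, np.float64(-0.0), 0]
[0.0, 0.0, 0.017, 0, 0, np.float64(-0.0), 0]
[0.0, 0.0, 0.017, 0, 0, np.float64(-0.0), 0]
[0.0, 0.0, 0.017, 0, 0, np.float64(-0.0), 0]
-> [ 0.517 -0.236  0.032]
```

Emit:
drive_tool([
  [-0.0015, -0.039, 0.0025, 0, 0, -1, 0],
  [-0.0015, -0.039, 0.0025, 0, 0, -1, 0],
  [0, 0, 0.017, 0, 0, 0, 0],
  [0, 0, 0.017, 0, 0, 0, 0],
  [0, 0, 0.017, 0, 0, 0, 0],
  [0, 0, 0.015, 0, 0, 0, 0],
  [0, 0, 0, 0, 0, 0, 0],
  [0, 0, 0, 0, 0, 0, 0],
])

```text
t: 10.9
tcp_pos: [0.5143, -0.2341, 0.0298]
tool_rot: [-0.083, 0.997, 0.0, -0.001]
force: [0.9, 0.6, 1.3]
finger_gap: 0.501
gripper_force: 0.0
```

Emit:
drive_tool([
  [0, 0, 0, 0, 0, 0, -1],
  [0, 0, 0, 0, 0, 0, -1],
  [0, 0, 0, 0, 0, 0, -1],
  [0, 0, 0, 0, 0, 0, -1],
  [0, 0, 0, 0, 0, 0, -1],
  [0, 0, -0.001, 0, 0, 0, -1],
  [0, 0, 0, 0, 0, 0, -1],
])

```text
t: 11.6
tcp_pos: [0.5147, -0.2345, 0.0313]
tool_rot: [-0.083, 0.997, -0.0, 0.0]
force: [-0.3, -0.3, 0.2]
finger_gap: 0.128
gripper_force: 39.7
```

Emit:
drive_tool([
  [0.001, 0, 0, 0, 0, 0, -1],
  [0.001, 0, 0, 0, 0, 0, -1],
  [0.001, 0, 0, 0, 0, 0, -1],
  [0, 0, 0, 0, 0, 0, -1],
])

```text
t: 12.0
tcp_pos: [0.5127, -0.2355, 0.0315]
tool_rot: [-0.083, 0.997, -0.001, 0.001]
force: [4.9, -0.5, -0.5]
finger_gap: 0.134
gripper_force: 39.7
```

Emit:
drive_tool([
  [0.001, 0, 0, 0, 0, 0, -1],
  [0.001, 0, 0, 0, 0, 0, -1],
  [0, 0, 0, 0, 0, 0, -1],
  [0, 0, 0, 0, 0, 0, -1],
])

```text
t: 12.4
tcp_pos: [0.5099, -0.2354, 0.0314]
tool_rot: [-0.083, 0.997, -0.0, 0.0]
force: [4.1, -0.9, -0.7]
finger_gap: 0.132
gripper_force: 39.8
```

Emit:
drive_tool([
  [0.002, 0, 0, 0, 0, 0, -1],
  [0.002, 0, 0, 0, 0, 0, -1],
  [0.002, 0, 0, 0, 0, 0, -1],
  [0.002, 0, 0, 0, 0, 0, -1],
  [0, 0, 0, 0, 0, 0, -1],
])

```text
t: 12.9
tcp_pos: [0.5011, -0.2364, 0.0313]
tool_rot: [-0.083, 0.997, 0.0, -0.001]
force: [2.1, -0.2, 0.1]
finger_gap: 0.131
gripper_force: 39.8
```

It slides at 2–5 N, so the right one is the weak clamp. I draw the strip right out and lift it.

Emit:
drive_tool([
  [0.004, 0, 0, 0, 0, 0, -1],
  [0.004, 0, 0, 0, 0, 0, -1],
  [0.004, 0, 0, 0, 0, 0, -1],
  [0.005, 0, 0, 0, 0, 0, -1],
  [0.006, 0, 0, 0, 0, 0, -1],
  [0.007, 0, 0, 0, 0, 0, -1],
  [0.006, 0, 0, 0, 0, 0, -1],
  [0, 0, 0, 0, 0, 0, -1],
])

```text
t: 13.7
tcp_pos: [0.4647, -0.2423, 0.0313]
tool_rot: [-0.083, 0.997, 0.001, -0.001]
force: [-1.6, 0.2, 2.9]
finger_gap: 0.129
gripper_force: 40.1
```

Emit:
drive_tool([
  [0, 0, -0.03, 0, 0, 0, -1],
  [0, 0, -0.03, 0, 0, 0, -1],
  [0, 0, -0.02, 0, 0, 0, -1],
  [0, 0, 0, 0, 0, 0, -1],
  [0, 0, 0, 0, 0, 0, -1],
])

```text
t: 14.2
tcp_pos: [0.4659, -0.2423, 0.1111]
tool_rot: [-0.083, 0.997, 0.0, -0.0]
force: [-0.4, 0.8, -0.7]
finger_gap: 0.132
gripper_force: 39.7
```

```bash
python3 - <<'E'
from h import *
from station import manip
for n in ("top","scene"):
    d=manip.snapshot(n);np.savez(n+"1.npz",**d);c=Cam(d)
    if n=="scene":
        cv2.imwrite("pics/s1.png",cv2.resize(c.img[130:310,150:350],None,fx=3,fy=3,interpolation=cv2.INTER_CUBIC)[:,:,::-1])
        P=c.cloud();print(manip.sense()["tcp_pos"])
    else: cv2.imwrite("pics/t1.png",cv2.resize(c.img[125:265,185:345],None,fx=4,fy=4,interpolation=cv2.INTER_CUBIC)[:,:,::-1])
a=cv2.imread("pics/s1.png")
E
```

```text
[ 0.46546441 -0.24187797  0.11009886]
```

View pics/s1.png

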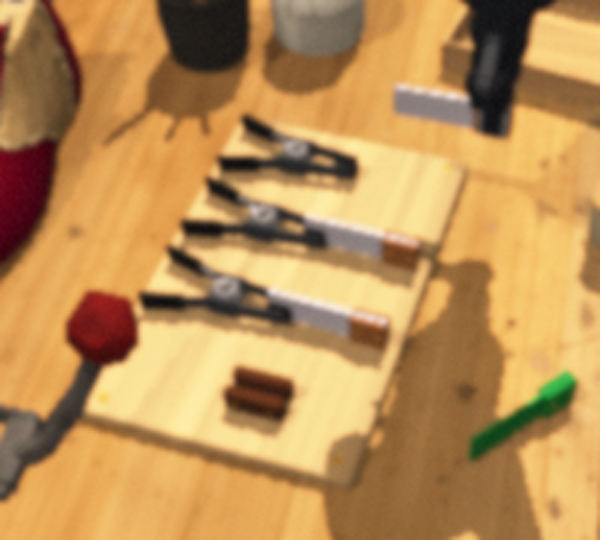

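The scene crop shows the strip drawn out and held level at about (440,105), the three clamps on their posts, and two strips in place. Next I measure the rest's cheeks and the held blade in the images.

```bash
cat >> h.py <<'E'
def blob(c,box,h,f):
    """centroid & long axis of masked pixels on plane z=h; box u0,v0,u1,v1"""
    hsv=cv2.cvtColor(c.img,cv2.COLOR_RGB2HSV).astype(int);m=np.zeros((420,560),bool);u0,v0,u1,v1=box
    m[v0:v1,u0:u1]=f(hsv)[v0:v1,u0:u1];v,u=np.nonzero(m);q=c.plane(u,v,h)[:,:2]
    l=cv2.fitLine(q.astype(np.float32),cv2.DIST_L2,0,.0001,.0001).ravel();a=np.degrees(np.arctan2(l[1],l[0]));a=(a+90)%180-90
    return q.mean(0),a,len(u),(u.min(),v.min(),u.max(),v.max())
E
python3 - <<'E'
from h import *
t=Cam(np.load("top0.npz"));s=Cam(np.load("scene0.npz"));t1=Cam(np.load("top1.npz"));s1=Cam(np.load("scene1.npz"))
dark=lambda h:(h[...,2]<125)&(h[...,1]>90)&((h[...,0]<14)|(h[...,0]>170))
print("rest T",blob(t,(207,185,236,218),.032,dark)); print("rest S",blob(s,(218,242,256,278),.028,dark))
blade=lambda h:(h[...,1]<70)&(h[...,2]>135)
print("blade T1",blob(t1,(300,150,345,262),.119,blade));print("blade S1",blob(s1,(275,150,312,178),.105,blade))
im=t1.img
cv2.imwrite("pics/t1.png",np.hstack([cv2.resize(im[150:265,295:350],None,fx=5,fy=5)[:,:,::-1],cv2.resize(t.img[175:225,200:245],None,fx=8,fy=11.5)[:,:,::-1][:575]]))
E
```

```text
rest T (array([ 0.53804052, -0.00377159]), np.float32(6.0720367), 79, (np.int64(215), np.int64(194), np.int64(225), np.int64(210)))
rest S (array([0.53628528, 0.00066762]), np.float32(2.7207336), 246, (np.int64(225), np.int64(253), np.int64(246), np.int64(269)))
blade T1 (array([ 0.58678263, -0.21503288]), np.float32(0.88420105), 103, (np.int64(310), np.int64(150), np.int64(326), np.int64(260)))
blade S1 (array([ 0.51304901, -0.23554131]), np.float32(2.1489105), 222, (np.int64(282), np.int64(158), np.int64(306), np.int64(171)))
```

View pics/t1.png

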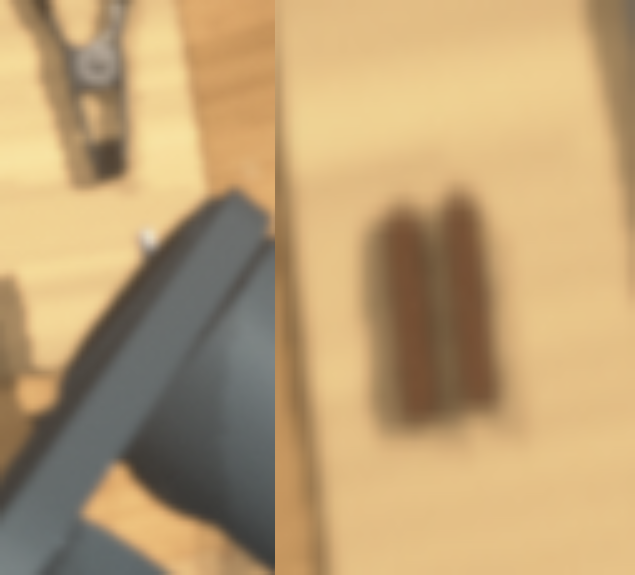

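```bash
python3 - <<'E'
from h import *
t=Cam(np.load("top0.npz"));s=Cam(np.load("scene0.npz"));t1=Cam(np.load("top1.npz"));s1=Cam(np.load("scene1.npz"))
print("tip T1",t1.plane([324.1],[197.8],.119).round(4),"exp ~(.543,-.229)")
print("slot T0",t.plane([220.4],[200.9],.032).round(4))
gr=lambda h:(h[...,1]>150)&(h[...,2]<190)&(h[...,0]<13)
for b in ((262,228,283,246),(272,204,293,224)):
    for c in (s,s1): print("grip S",[x.round(4) if hasattr(x,'round') else x for x in blob(c,b,.03,gr)[:3]])
for b in ((249,208,262,229),(281,204,295,224)):
    for c in (t,t1): print("grip T",[x.round(4) if hasattr(x,'round') else x for x in blob(c,b,.04,gr)[:3]])
rows([(.52,-.14,.11,98,4,-1),(.495,-.0095,.09,98,4,-1)])
E
```

```text
tip T1 [[ 0.5378 -0.2306  0.119 ]] exp ~(.543,-.229)
slot T0 [[ 0.5405 -0.0049  0.032 ]]
grip S [array([ 0.4933, -0.0794]), np.float32(-13.0287), 41]
grip S [array([ 0.4911, -0.0773]), np.float32(8.6945), 35]
grip S [array([ 0.5032, -0.1524]), np.float32(-22.2773), 41]
grip S [array([ 0.5025, -0.1525]), np.float32(-2.2004), 36]Traceback (most recent call last):
  File "<stdin>", line 9, in <module>
  File "h.py", line 35, in blob
    l=cv2.fitLine(q.astype(np.float32),cv2.DIST_L2,0,.0001,.0001).ravel();a=np.degrees(np.arctan2(l[1],l[0]));a=(a+90)%180-90
      ~~~~~~~~~~~^^^^^^^^^^^^^^^^^^^^^^^^^^^^^^^^^^^^^^^^^^^^^^^^
cv2.error: OpenCV(4.12.0) /io/opencv/modules/imgproc/src/linefit.cpp:50: error: (-215:Assertion failed) count > 0 in function 'fitLine2D_wods'
```

```bash
python3 - <<'E'
from h import *
rows([(.51,-.14,.11,98,3,-1),(.4954,-.0088,.08,98,4,-1)])
E
```

```text
now [ 0.4655 -0.2419  0.1101] 99.53 tilt [-0.002  0.002 -1.   ]
[-0.0203, 0.031, 0.0, 0, 0, np.float64(0.51), -1]
[-0.02, 0.0312, 0.0, 0, 0, np.float64(0.51), -1]
[-0.0197, 0.0314, 0.0, 0, 0, np.float64(0.51), -1]
-> [ 0.51 -0.14  0.11]
[-0.001, 0.033, 0.0075, 0, 0, np.float64(0.0), -1]
[-0.001, 0.033, 0.0075, 0, 0, np.float64(0.0), -1]
[-0.001, 0.033, 0.0075, 0, 0, np.float64(0.0), -1]
[-0.001, 0.033, 0.0075, 0, 0, np.float64(0.0), -1]
-> [ 0.4954 -0.0088  0.08  ]
```

Emit:
drive_tool([
  [-0.02, 0.031, 0, 0, 0, 0.5, -1],
  [-0.02, 0.031, 0, 0, 0, 0.5, -1],
  [-0.02, 0.0315, 0, 0, 0, 0.5, -1],
  [-0.001, 0.033, 0.007, 0, 0, 0, -1],
  [-0.001, 0.033, 0.007, 0, 0, 0, -1],
  [-0.001, 0.033, 0.008, 0, 0, 0, -1],
  [-0.001, 0.033, 0.008, 0, 0, 0, -1],
  [0, 0, 0, 0, 0, 0, -1],
  [0, 0, 0, 0, 0, 0, -1],
])

```text
t: 15.2
tcp_pos: [0.4958, -0.0089, 0.0801]
tool_rot: [-0.071, 0.997, 0.0, -0.001]
force: [0.9, -0.4, 0.5]
finger_gap: 0.132
gripper_force: 39.7
```

```bash
python3 - <<'E'
from h import *
from station import manip
p=manip.sense()["tcp_pos"];print(p,manip.sense()["tool_rot"])
L=[]
for n in ("top","scene"):
    d=manip.snapshot(n);np.savez(n+"2.npz",**d);c=Cam(d)
    b=(195,160,265,230) if n=="top" else (200,215,300,285)
    k=390/(b[2]-b[0]);im=cv2.resize(c.img[b[1]:b[3],b[0]:b[2]],None,fx=k,fy=k,interpolation=cv2.INTER_CUBIC)
    # expected blade line: top edge and bottom edge from strip x=14..76 at tool yaw
    print(n,"scale",k,b)
    L.append(cv2.copyMakeBorder(im,0,400-im.shape[0],0,5,cv2.BORDER_CONSTANT))
cv2.imwrite("pics/h2.png",np.hstack(L)[:,:,::-1])
E
```

```text
[ 0.49575309 -0.00887145  0.08014113] [-7.09992424e-02  9.97475579e-01  2.62655495e-04 -1.22830956e-03]
top scale 5.571428571428571 (195, 160, 265, 230)
scene scale 3.9 (200, 215, 300, 285)
```

View pics/h2.png

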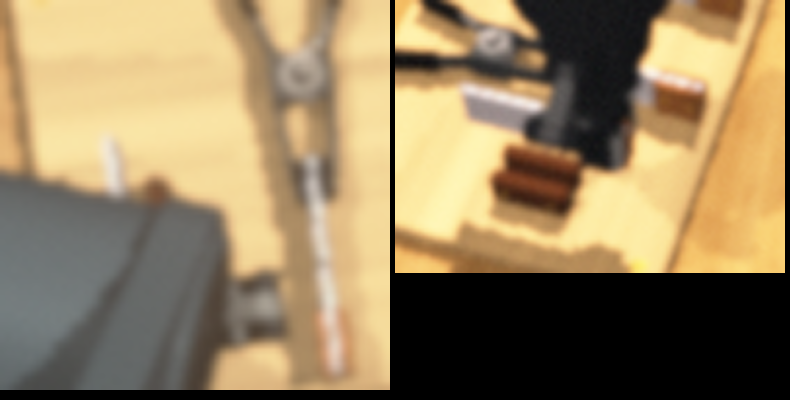

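```bash
python3 - <<'E'
from h import *
t=Cam(np.load("top2.npz"));s=Cam(np.load("scene2.npz"))
q=t.plane(195+np.array([109,119.])/5.571-.5,160+np.array([137.,195])/5.571-.5,.0888);print(q.round(4))
n=np.array([-np.sin(np.radians(8.1)),np.cos(np.radians(8.1))]);x=np.array([n[1],-n[0]])
slot=np.array([.5405,-.0045]);tcp=np.array([.4958,-.0089])
for a in (q[0,:2],q[1,:2],tcp): print("along,lat vs slot",((a-slot)@x).round(4),((a-slot)@n).round(4))
bl=lambda h:(h[...,1]<60)&(h[...,2]>140)
print(blob(t,(208,182,219,197),.0888,bl))
# scene: tip top/bottom corners at crop (462-395,85),(465-395,118)
for (u,v),h in (((67,84),.0888),((72,118),.0608)): print("S tip",s.plane(200+u/3.9-.5,215+v/3.9-.5,h).round(4))
# scene slot: near end right (between cheeks) tops
for (u,v) in ((100,163),(180,171)): print("S slot",s.plane(200+u/3.9-.5,215+v/3.9-.5,.032).round(4))
E
```

```text
[[ 0.5728  0.0006  0.0888]
 [ 0.5504 -0.0031  0.0888]]
along,lat vs slot 0.0327 0.0005
along,lat vs slot 0.01 -0.0
along,lat vs slot -0.0449 0.0019
(array([ 0.56064584, -0.00080476]), np.float32(9.292679), 35, (np.int64(213), np.int64(184), np.int64(217), np.int64(195)))
S tip [ 0.5739 -0.0006  0.0888]
S tip [5.745e-01 4.000e-04 6.080e-02]
S slot [0.5602 0.0027 0.032 ]
S slot [ 0.5197 -0.0106  0.032 ]
```

The blade tip is at (108,137) in the top crop, over the slot to within about 0.5 mm sideways and 2 mm lengthwise in both views. Lowering it.

Emit:
drive_tool([
  [0, 0, 0.01, 0, 0, 0, -1],
  [0, 0, 0.01, 0, 0, 0, -1],
  [0, 0, 0.008, 0, 0, 0, -1],
  [0, 0, 0.004, 0, 0, 0, -1],
  [0, 0, 0.004, 0, 0, 0, -1],
  [0, 0, 0, 0, 0, 0, -1],
])

```text
t: 15.9
tcp_pos: [0.4962, -0.0096, 0.0447]
tool_rot: [-0.07, 0.998, 0.0, -0.001]
force: [-0.5, 0.2, -0.1]
finger_gap: 0.135
gripper_force: 39.7
```

Emit:
drive_tool([
  [0, 0, 0.003, 0, 0, 0, -1],
  [0, 0, 0.003, 0, 0, 0, -1],
  [0, 0, 0.003, 0, 0, 0, -1],
  [0, 0, 0.002, 0, 0, 0, -1],
  [0, 0, 0, 0, 0, 0, -1],
])

```text
t: 16.4
tcp_pos: [0.4963, -0.0095, 0.0341]
tool_rot: [-0.07, 0.998, 0.0, -0.0]
force: [1.2, 0.1, -0.3]
finger_gap: 0.129
gripper_force: 39.7
```

Blade is in the slot without contact (lower edge at about 15 mm); the last few mm go slowly.

Emit:
drive_tool([
  [0, 0, 0.001, 0, 0, 0, -1],
  [0, 0, 0.001, 0, 0, 0, -1],
  [0, 0, 0.001, 0, 0, 0, -1],
  [0, 0, 0, 0, 0, 0, -1],
])

```text
t: 16.8
tcp_pos: [0.4966, -0.0096, 0.0313]
tool_rot: [-0.07, 0.998, -0.0, 0.0]
force: [-0.3, 0.4, -0.1]
finger_gap: 0.131
gripper_force: 39.8
```

Emit:
drive_tool([
  [0, 0, 0, 0, 0, 0, -0.6],
  [0, 0, 0, 0, 0, 0, -0.3],
  [0, 0, 0, 0, 0, 0, 0],
  [0, 0, 0, 0, 0, 0, 0],
  [0, 0, -0.03, 0, 0, 0, 0],
  [0, 0, -0.04, 0, 0, 0, 0],
  [0, 0, -0.04, 0, 0, 0, 0],
  [0, 0, 0, 0, 0, 0, 0],
])

```text
t: 17.6
tcp_pos: [0.4997, -0.0102, 0.1458]
tool_rot: [-0.07, 0.998, -0.002, 0.005]
force: [1.4, -0.5, 0.4]
finger_gap: 0.501
gripper_force: 0.0
```

```bash
python3 - <<'E'
from h import *
rows([(.40,-.12,.17,98,4,0)])
rows([(.55,-.20,.15,98,4,.2),(.6255,-.2165,.10,98,2,.2)],np.array([.4,-.12,.17]),98)
E
```

```text
now [ 0.4997 -0.0102  0.1458] 98.04 tilt [ 0.01  -0.003 -1.   ]
[0.0285, -0.0237, -0.0061, 0, 0, np.float64(0.01), 0]
[0.0285, -0.0237, -0.0061, 0, 0, np.float64(0.01), 0]
[0.0285, -0.0237, -0.0061, 0, 0, np.float64(0.01), 0]
[0.0285, -0.0237, -0.0061, 0, 0, np.float64(0.01), 0]
-> [ 0.4  -0.12  0.17]
[-0.0344, -0.025, 0.005, 0, 0, -0.0, 0.2]
[-0.0344, -0.025, 0.005, 0, 0, -0.0, 0.2]
[-0.0344, -0.025, 0.005, 0, 0, -0.0, 0.2]
[-0.0344, -0.025, 0.005, 0, 0, -0.0, 0.2]
-> [ 0.55 -0.2   0.15]
[-0.0362, -0.0134, 0.025, 0, 0, -0.0, 0.2]
[-0.0362, -0.0134, 0.025, 0, 0, -0.0, 0.2]
-> [ 0.6255 -0.2165  0.1   ]
```

Emit:
drive_tool([
  [0.0285, -0.0237, -0.006, 0, 0, 0, 0],
  [0.0285, -0.0237, -0.006, 0, 0, 0, 0],
  [0.0285, -0.0237, -0.006, 0, 0, 0, 0],
  [0.0285, -0.0237, -0.006, 0, 0, 0, 0],
  [0, 0, 0, 0, 0, 0, 0],
])

```text
t: 18.1
tcp_pos: [0.3943, -0.1211, 0.1651]
tool_rot: [-0.067, 0.998, 0.0, -0.001]
force: [-0.2, -0.3, 0.2]
finger_gap: 0.498
gripper_force: 0.0
```

```bash
python3 - <<'E'
from h import *
from station import manip
L=[]
for n in ("top","scene"):
    d=manip.snapshot(n);np.savez(n+"3.npz",**d);c=Cam(d)
    b=(195,125,345,245) if n=="top" else (170,160,320,280)
    L.append(cv2.resize(c.img[b[1]:b[3],b[0]:b[2]],None,fx=4,fy=4,interpolation=cv2.INTER_CUBIC) if n=="top" else None)
    if n=="scene": L[-1]=cv2.resize(c.img[b[1]:b[3],b[0]:b[2]],None,fx=4,fy=4,interpolation=cv2.INTER_CUBIC)
cv2.imwrite("pics/a3.png",np.vstack([L[0][40:320],L[1][100:400]])[:,:,::-1])
E
```

```text
(no output)
```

View pics/a3.png

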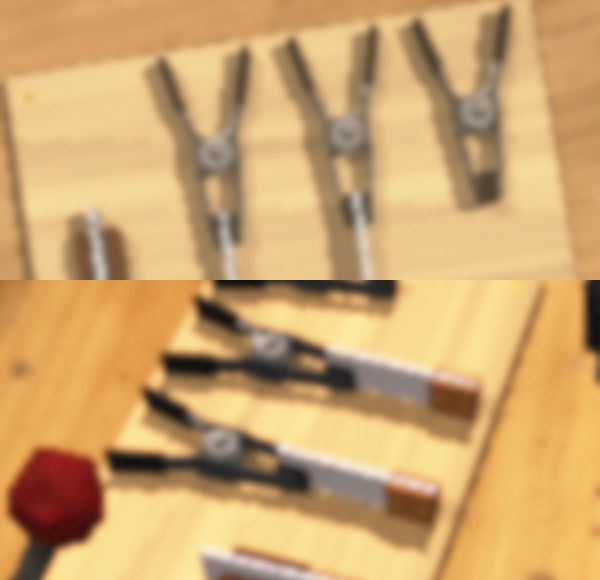

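The top crop shows the strip standing in the rest's slot at (95,245), and the emptied clamp with its eye at (478,112) and its jaws at (487,187). The two sound clamps keep their strips, as the lower half shows.

```bash
python3 - <<'E'
from h import *
t=Cam(np.load("top3.npz"))
U=lambda x,y:(195+(x+.5)/4-.5,125+(y+40+.5)/4-.5)
e=t.plane(*U(478,112),.033);j=t.plane(*U(486,186),.031);h1=t.plane(*U(411,24),.028);h2=t.plane(*U(506,10),.028)
d=e-j;hm=(h1+h2)/2-e
print(e.round(4),j.round(4),"yaw jaw",np.degrees(np.arctan2(d[1],d[0])).round(1),"yaw handles",np.degrees(np.arctan2(hm[1],hm[0])).round(1),np.linalg.norm(hm))
rows([(.55,-.2,.15,98,4,.2),(.6245,-.2165,.10,98,2,.2),(.6245,-.2165,.029,98,5,.2)])
E
```

```text
[ 0.6242 -0.2184  0.033 ] [ 0.5822 -0.2223  0.031 ] yaw jaw 5.4 yaw handles 10.0 0.05656031060435687
now [ 0.3965 -0.1197  0.165 ] 97.87 tilt [-0.     0.001 -1.   ]
[-0.0353, -0.0252, 0.0038, 0, 0, np.float64(-0.03), 0.2]
[-0.0353, -0.0252, 0.0038, 0, 0, np.float64(-0.03), 0.2]
[-0.0352, -0.0252, 0.0038, 0, 0, np.float64(-0.03), 0.2]
[-0.0352, -0.0252, 0.0038, 0, 0, np.float64(-0.03), 0.2]
-> [ 0.55 -0.2   0.15]
[-0.0357, -0.0134, 0.025, 0, 0, np.float64(-0.0), 0.2]
[-0.0357, -0.0134, 0.025, 0, 0, np.float64(-0.0), 0.2]
-> [ 0.6245 -0.2165  0.1   ]
[0.0, 0.0, 0.0142, 0, 0, np.float64(-0.0), 0.2]
[0.0, 0.0, 0.0142, 0, 0, np.float64(-0.0), 0.2]
[0.0, 0.0, 0.0142, 0, 0, np.float64(-0.0), 0.2]
[0.0, 0.0, 0.0142, 0, 0, np.float64(-0.0), 0.2]
[0.0, 0.0, 0.0142, 0, 0, np.float64(-0.0), 0.2]
-> [ 0.6245 -0.2165  0.029 ]
```

Emit:
drive_tool([
  [-0.035, -0.025, 0.004, 0, 0, 0, 0.2],
  [-0.035, -0.025, 0.004, 0, 0, 0, 0.2],
  [-0.035, -0.025, 0.004, 0, 0, 0, 0.2],
  [-0.035, -0.0255, 0.004, 0, 0, 0, 0.2],
  [-0.036, -0.0135, 0.024, 0, 0, 0, 0.2],
  [-0.036, -0.0135, 0.024, 0, 0, 0, 0.2],
  [0, 0, 0, 0, 0, 0, 0.2],
  [0, 0, 0, 0, 0, 0, 0.2],
])

```text
t: 19.0
tcp_pos: [0.6245, -0.2138, 0.0987]
tool_rot: [-0.071, 0.997, 0.001, -0.002]
force: [-0.6, 0.5, 0.0]
finger_gap: 0.598
gripper_force: 0.0
```

```bash
python3 - <<'E'
from h import *
rows([(.6243,-.2168,.045,98,4,.2),(.6243,-.2168,.029,98,3,.2)])
E
```

```text
now [ 0.6245 -0.2138  0.0987] 98.16 tilt [-0.004  0.002 -1.   ]
[0.0002, -0.0007, 0.0134, 0, 0, np.float64(0.04), 0.2]
[0.0002, -0.0007, 0.0134, 0, 0, np.float64(0.04), 0.2]
[0.0002, -0.0007, 0.0134, 0, 0, np.float64(0.04), 0.2]
[0.0002, -0.0007, 0.0134, 0, 0, np.float64(0.04), 0.2]
-> [ 0.6243 -0.2168  0.045 ]
[0.0, 0.0, 0.0053, 0, 0, np.float64(-0.0), 0.2]
[0.0, 0.0, 0.0053, 0, 0, np.float64(-0.0), 0.2]
[0.0, 0.0, 0.0053, 0, 0, np.float64(-0.0), 0.2]
-> [ 0.6243 -0.2168  0.029 ]
```

Emit:
drive_tool([
  [0, -0.0008, 0.0135, 0, 0, 0, 0.2],
  [0, -0.0008, 0.0135, 0, 0, 0, 0.2],
  [0, -0.0007, 0.0135, 0, 0, 0, 0.2],
  [0, -0.0007, 0.0135, 0, 0, 0, 0.2],
  [0, 0, 0.0055, 0, 0, 0, 0.2],
  [0, 0, 0.005, 0, 0, 0, 0.2],
  [0, 0, 0.005, 0, 0, 0, 0.2],
  [0, 0, 0, 0, 0, 0, 0.2],
  [0, 0, 0, 0, 0, 0, 0.2],
])

```text
t: 19.9
tcp_pos: [0.6252, -0.2191, 0.032]
tool_rot: [-0.07, 0.998, -0.0, 0.0]
force: [-0.1, 0.2, 0.4]
finger_gap: 0.605
gripper_force: 0.0
```

Emit:
drive_tool([
  [0, 0, 0, 0, 0, 0, -0.2],
  [0, 0, 0, 0, 0, 0, -1],
  [0, 0, 0, 0, 0, 0, -1],
  [0, 0, 0, 0, 0, 0, -1],
  [0, 0, 0, 0, 0, 0, -1],
  [0, 0, 0, 0, 0, 0, -1],
], newtons=40)

```text
t: 20.5
tcp_pos: [0.6255, -0.2189, 0.0325]
tool_rot: [-0.07, 0.998, -0.0, 0.001]
force: [0.3, 1.1, 5.7]
finger_gap: 0.289
gripper_force: 40.7
```

Emit:
drive_tool([
  [0, 0, -0.004, 0, 0, 0, -1],
  [0, 0, -0.006, 0, 0, 0, -1],
  [0, 0, -0.008, 0, 0, 0, -1],
  [0, 0, -0.008, 0, 0, 0, -1],
  [0, 0, 0, 0, 0, 0, -1],
])

```text
t: 21.0
tcp_pos: [0.625, -0.2194, 0.0593]
tool_rot: [-0.07, 0.998, -0.001, 0.0]
force: [0.3, 0.1, -0.8]
finger_gap: 0.289
gripper_force: 39.8
```

Emit:
drive_tool([
  [0, 0, -0.01, 0, 0, 0, -1],
  [0, 0, -0.02, 0, 0, 0, -1],
  [0, 0, -0.03, 0, 0, 0, -1],
  [0, 0, -0.04, 0, 0, 0, -1],
  [0, 0, 0, 0, 0, 0, -1],
  [0, 0, 0, 0, 0, 0, -1],
])

```text
t: 21.6
tcp_pos: [0.6251, -0.2192, 0.1595]
tool_rot: [-0.07, 0.998, -0.001, 0.001]
force: [-0.3, -0.4, -2.4]
finger_gap: 0.287
gripper_force: 39.8
```

```bash
python3 - <<'E'
from h import *
rows([(.483,-.456,.155,92,7,-1),(.483,-.456,.05,92,3,-1)])
E
```

```text
now [ 0.6251 -0.2192  0.1595] 98.02 tilt [ 0.002 -0.001 -1.   ]
[0.0248, -0.0307, 0.0006, 0, 0, np.float64(0.86), -1]
[0.0244, -0.031, 0.0006, 0, 0, np.float64(0.86), -1]
[0.0239, -0.0314, 0.0006, 0, 0, np.float64(0.86), -1]
[0.0234, -0.0317, 0.0006, 0, 0, np.float64(0.86), -1]
[0.0229, -0.0321, 0.0006, 0, 0, np.float64(0.86), -1]
[0.0225, -0.0324, 0.0006, 0, 0, np.float64(0.86), -1]
[0.022, -0.0328, 0.0006, 0, 0, np.float64(0.86), -1]
-> [ 0.483 -0.456  0.155]
[0.0, 0.0, 0.035, 0, 0, np.float64(0.0), -1]
[0.0, 0.0, 0.035, 0, 0, np.float64(0.0), -1]
[0.0, 0.0, 0.035, 0, 0, np.float64(0.0), -1]
-> [ 0.483 -0.456  0.05 ]
```

Emit:
drive_tool([
  [0.025, -0.031, 0, 0, 0, 0.9, -1],
  [0.0244, -0.031, 0, 0, 0, 0.9, -1],
  [0.024, -0.0315, 0, 0, 0, 0.9, -1],
  [0.0234, -0.032, 0, 0, 0, 0.8, -1],
  [0.023, -0.032, 0, 0, 0, 0.8, -1],
  [0.0225, -0.0325, 0.001, 0, 0, 0.8, -1],
  [0.022, -0.0328, 0.001, 0, 0, 0.8, -1],
  [0, 0, 0, 0, 0, 0, -1],
  [0, 0, 0, 0, 0, 0, -1],
])

```text
t: 22.5
tcp_pos: [0.4807, -0.4561, 0.1539]
tool_rot: [-0.017, 1.0, 0.002, -0.001]
force: [0.1, -0.4, -1.4]
finger_gap: 0.286
gripper_force: 39.8
```

```bash
python3 - <<'E'
from h import *
from station import manip
rows([(.483,-.456,.06,92,3,-1)])
d=manip.snapshot("scene");c=Cam(d)
cv2.imwrite("pics/c4.png",cv2.resize(c.img[60:300,200:400],None,fx=2.5,fy=2.5,interpolation=cv2.INTER_CUBIC)[:,:,::-1])
E
```

```text
now [ 0.4807 -0.4561  0.1539] 91.99 tilt [-0.002  0.004 -1.   ]
[-0.0008, 0.0, 0.0313, 0, 0, np.float64(-0.0), -1]
[-0.0008, 0.0, 0.0313, 0, 0, np.float64(-0.0), -1]
[-0.0008, 0.0, 0.0313, 0, 0, np.float64(-0.0), -1]
-> [ 0.483 -0.456  0.06 ]
```

View pics/c4.png

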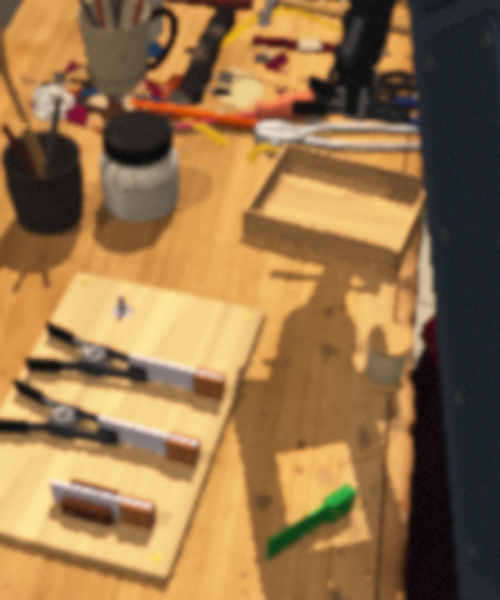

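The scene crop shows the strip standing in the rest (95,505), the two sound clamps with their strips, the bare post at (122,307), and the carried clamp high over the tray. Lowering into the tray.

Emit:
drive_tool([
  [-0.001, 0, 0.03, 0, 0, 0, -1],
  [-0.001, 0, 0.03, 0, 0, 0, -1],
  [0, 0, 0.03, 0, 0, 0, -1],
  [0, 0, 0.018, 0, 0, 0, -1],
  [0, 0, 0.008, 0, 0, 0, -1],
  [0, 0, 0.004, 0, 0, 0, -1],
  [0, 0, 0, 0, 0, 0, -1],
  [0, 0, 0, 0, 0, 0, -1],
])

```text
t: 23.35
tcp_pos: [0.4851, -0.4566, 0.037]
tool_rot: [-0.019, 1.0, -0.001, 0.001]
force: [-0.2, -0.5, -1.5]
finger_gap: 0.294
gripper_force: 39.7
```

Emit:
drive_tool([
  [0, 0, 0.004, 0, 0, 0, -1],
  [0, 0, 0.003, 0, 0, 0, -1],
  [0, 0, 0.002, 0, 0, 0, -1],
  [0, 0, 0.002, 0, 0, 0, -1],
  [0, 0, 0.001, 0, 0, 0, -1],
  [0, 0, 0, 0, 0, 0, -1],
])

```text
t: 23.95
tcp_pos: [0.4843, -0.4563, 0.0245]
tool_rot: [-0.019, 1.0, -0.0, -0.0]
force: [-1.6, 2.2, 4.8]
finger_gap: 0.288
gripper_force: 40.4
```

Touching the floor (about 5 N). Release and rise, then withdraw to the robot's side.

Emit:
drive_tool([
  [0, 0, 0, 0, 0, 0, -0.2],
  [0, 0, 0, 0, 0, 0, 0],
  [0, 0, 0, 0, 0, 0, 0.2],
  [0, 0, 0, 0, 0, 0, 0.2],
  [0, 0, -0.02, 0, 0, 0, 0.2],
  [0, 0, -0.04, 0, 0, 0, 0.2],
  [0, 0, -0.05, 0, 0, 0, 0.2],
  [0, 0, -0.05, 0, 0, 0, 0.2],
  [0, 0, 0, 0, 0, 0, 0.2],
])

```text
t: 24.85
tcp_pos: [0.4877, -0.4603, 0.1924]
tool_rot: [-0.019, 1.0, -0.007, 0.005]
force: [0.4, -1.5, 0.4]
finger_gap: 0.599
gripper_force: 0.0
```

Emit:
drive_tool([
  [0.02, 0.04, -0.01, 0, 0, 0, 0.2],
  [0.02, 0.04, -0.01, 0, 0, 0, 0.2],
  [0.02, 0.04, -0.01, 0, 0, 0, 0.2],
  [0.02, 0.04, 0, 0, 0, 0, 0.2],
  [0, 0.04, 0, 0, 0, 0, 0.2],
  [0, 0, 0, 0, 0, 0, 0.2],
  [0, 0, 0, 0, 0, 0, 0.2],
])

```text
t: 25.55
tcp_pos: [0.3972, -0.259, 0.214]
tool_rot: [-0.019, 1.0, -0.0, 0.0]
force: [0.3, -0.1, -0.6]
finger_gap: 0.6
gripper_force: 0.0
```

```bash
python3 - <<'E'
from h import *
from station import manip
L=[]
for n,b in (("top",(185,125,465,295)),("scene",(170,100,400,370))):
    c=Cam(manip.snapshot(n));k=395/(b[2]-b[0])
    im=cv2.resize(c.img[b[1]:b[3],b[0]:b[2]],None,fx=k,fy=k,interpolation=cv2.INTER_CUBIC)
    L.append(cv2.copyMakeBorder(im,0,480-im.shape[0],0,0,cv2.BORDER_CONSTANT))
cv2.imwrite("pics/f5.png",np.hstack(L)[:,:,::-1])
E
```

```text
(no output)
```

View pics/f5.png

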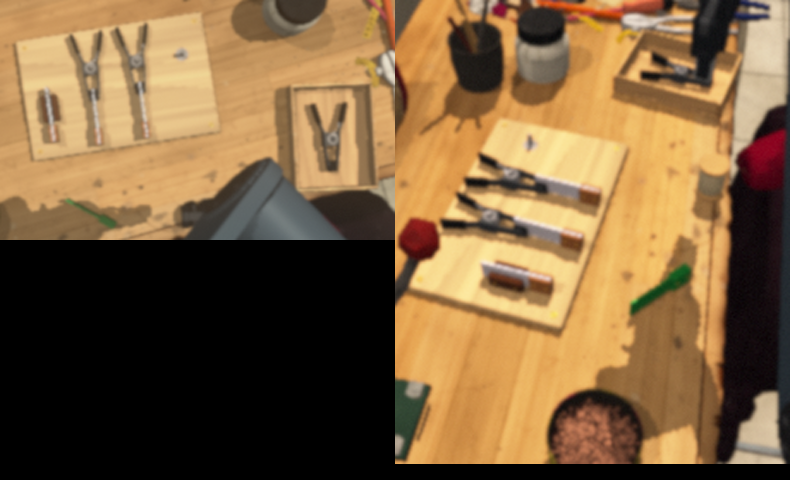

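The final picture shows the weak clamp flat inside the tray (330,137), the strip in the rest (50,115), both sound clamps with their strips on their posts (90,70 and 137,62), and the things around undisturbed. Handing in.

```bash
python3 -c "
from station import manip
print(manip.sign_off())"
```

```text
the job is handed in; nothing more can be done
None
```

The right-hand clamp was the weak one, sliding at about 5 N while the other two held over 11 N; its strip now stands in the rest, the clamp lies flat in the tray, and the job was handed in at about 26 s.

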